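# Switch on the outlets in the painting table's power box

### The arm

A 6-joint arm with a two-finger parallel gripper is mounted at the origin on the work surface. World frame = base frame: x ahead of the robot, y to its left, z up, the work surface at z = 0. Lengths are in m, angles in rad, forces in N, time in s.
With the tool pointing down it reaches from about 0.325 to 0.75 m from the base axis. Payload 7.6 kg.
Tool frame: the origin (TCP) lies where the fingers leave the gripper's body, on its centre line; the fingertips stand 73 mm ahead of it and the grasp point (between the pads) lies 54 mm ahead of it (robot.grasp_offset is the distance from the TCP to the grasp point, in m); z points along the fingers, x is the direction in which the jaws open and shut, and the axes are right-handed (so a half turn about z gives the same grasp; the last joint's range is limited). The gripper opens to 85 mm and grips with 20 to 120 N. Pads are 22 mm wide; open, the fingers measure 114 mm over their backs; the gripper's body (76 mm by 85 mm) begins 54 mm behind the grasp point. The pads swing forward as they close: fully open they stand 13 mm farther back than shut.
Start: joints at [-1.257, 0.052, 1.401, -0, 1.689, -0.07], TCP at [0.197, -0.487, 0.304] pointing down, gripper open.
Joint ranges: [-2.9, 2.9], [-0.91, 2.17], [0.12, 2.37], [-1.06, 4.2], [0.26, 2.73], [-2.93, 2.93]. Speed limits (rad/s): [2.57, 2.57, 3.01, 3.14, 3.14, 3.14].

### API

Orientations are given as a unit quaternion [w, x, y, z].
In Python, from station import sensors, cams, ticket, robot gives the robot as it stands.
- The arm moves only by the tool send_rows, never from a script. Its argument "commands" is a list of rows, each an object of numbers: "dx", "dy", "dz": the shift along the tool's x, y, z in mm; "ax", "ay", "az": the turn, a rotation vector about the tool's x, y, z in rad. A call has 1 to 8 rows; each row shifts and turns the commanded pose from where the row before left it, along the tool's axes as they then stand; what a row does not reach is not made up. A row lasts 1/10 s, in which the tool goes at most 50 mm and 8.59 degrees, less where a joint would pass 70% of its speed; a pose out of reach is approached as far as the arm can. A call with a gripper value outside its range is refused whole. "fingers" is the closure in counts, from 0 (fully open) to 255 (shut), set as the call begins (left out, the last holds). The fingers move at their own pace and stop on an object; the grip force is fixed at half the most. Time passes only in rows, so rows that do not move let the fingers close. It gives the time, the measured TCP pose, the force and the opening at its end, in the units of the state.
- sensors.get_obs(): the state, without advancing time (a new reading comes with each control period).
- cams.capture(name): name is "scene" or "top"; returns the picture (420x560x3 uint8, red, green, blue); there is no depth.
- cams.get_calibration(name): a dict with "K" (3x3 intrinsics, pixels), "cam_to_world" (4x4, takes a point from camera to world coordinates). Camera axes: x right, y down, z forward; pixel columns grow to the right and rows downward; lengths in m; the calibration is good to about 2 mm. A picture is of the moment at which its call begins. get_calibration takes no time and is no camera call.
- ticket.close_job(): hands the job in, once; it reports no verdict.
The state is a dict: "time": time; "qpos": joint angles; "qvel": joint speeds; "tau": joint torques, N m; "tcp_pos": TCP position; "eef_rot": TCP orientation; "force": force on the tool from outside, world axes, zero at the start; "ft_torque": the same for the moment, N m; "opening": finger opening in m.
Only numpy, scipy, OpenCV 4.12 (cv2) and the standard library are available. Lean on these libraries where they do the work, as an engineer would, in place of code of your own. Each camera call takes 0.05 s, during which the arm holds its last target.

### The job

Switch on the outlets in the power box on the painting table and shut it again, with the fingertips only: press the closed cover near its free edge so that the push-latch lets go and the cover swings up by itself, press down the raised end of the paddle switch inside until it is fully over, then push the cover back down and press it until it latches and stays shut by itself. Grasp, squeeze and lift nothing, use no more force than a firm press of a finger, do not shove the box, and leave the paints and the other things on the table where they are.

Things in the scene. Friction and masses are not known exactly. Their poses are not given: they have to be found in the camera images.
- power_box: Low aluminium desktop power box, flat dark cover, 130 (x) x 230 (y) x 70 high with the cover shut, 2.2 kg, standing loose on rubber. Origin: centre of its underside; z up, y along the hinge, x from the hinge side (nearer the robot, x=-60) to the cover's free edge (x=65). Walls to z=55, deck at z=34; inside, outlet in the -y half, paddle in the +y half; latch at x 35-55, y -20 to 20, up to z=57.
- cover (a joint): Cover angle, rad: 0 = latched shut, level; 1.70 = swung up, just past upright. Push-push latch: press the shut cover down to its stop (-0.076, 9 mm at the free edge; the way takes 2-5 N, at the stop the force jumps) and let go: a damped spring swings it up in 2 s. Pushed down again to the stop and let go, it latches at 0; let go short of -0.065 it stays latched or springs open as before.
- cover_press (a point): Round press mark on the cover's outer (top) face, mid-width, 100 from the hinge line, 25 in from the free edge; moves with the cover. 70 above the table when shut. The cover is a plate 130 x 230 x 5 with a skirt 13 deep on three sides.
- cover_hinge (a point): Middle of the cover's hinge line, at x=-60, z=60 in the box frame, along the box's y. The cover's outer face lies 10 off this line (above it when shut, towards the robot's side when swung up); its free edge is 125 from it, about 180 above the table when swung up.
- paddle (a joint): Angle of the paddle switch in rad: 0 = off, 0.2 = fully on (its stop). It stays where it is left; pressing takes about 3 N at the raised end.
- paddle_raised (a point): Top face of the raised half of the white paddle switch, 20 from its pivot, 46 above the table when off, 42 when fully on. The paddle, 33 (box x) x 67 (box y), is a shallow V that rocks about the box's x axis at box x=5, y=58; raised is the half nearer the box's middle. Pressed down it switches on and the other half rises.
- bottle_white: Bystander, to be left alone: white squeeze bottle of paint, diameter 70, 190 tall, standing beside the box (mm). Origin: centre of its underside.
- bottle_brown: Bystander, to be left alone: brown squeeze bottle of paint, diameter 70, 190 tall, standing on the other side of the box (mm). Origin: centre of its underside.
- water_cup: Bystander, to be left alone: clear plastic cup, mouth diameter 68, 75 tall, beyond the cover's free edge (mm). Origin: centre of its underside.
- palette: Bystander, to be left alone: round white paint palette, diameter 160, 8 thick, flat on the table on the hinge side of the box (mm). Origin: centre of its underside.
- brush: Bystander, to be left alone: flat paint brush, 177 long, 10 thick, lying beyond the cover's free edge (mm). Origin: centre of its underside.
- brush_case: Bystander, to be left alone: open black brush case, 120 x 220 x 30 (mm). Origin: centre of its underside.
- canvas_board: Bystander, to be left alone: canvas board 200 x 250 x 5, lying flat (mm). Origin: centre of its underside.

How it is judged:
By the outcome, as a careful person would: the job done as asked, in the order asked, and still so for the second after the job is handed in, with the robot touching nothing.
It also fails if it takes over 54 s, if anything falls off the work surface, if the arm or the gripper's body presses on something with over 40 N, if the wrist force passes 120 N, or if a joint passes its speed limit or range.

## Working session

There is one attempt and no reset: what is moved stays moved. The work goes in short steps, Python scripts to look and compute and a tool call to move; the robot and the scene stay as the last step left them, time stands still between calls to the robot, and variables do not carry over. Pictures are saved under pics/ and viewed, and the job is handed in when it is done.

Besides the shell and the picture viewer there is one more tool, called after ">>>" by a JSON object that holds its "name" and its "arguments", one argument or row to a line. send_rows: Moves the arm, as the interface text tells. Its arguments: {"type":"object","properties":{"commands":{"type":"array"},"fingers":{"type":"number"}},"required":["commands"]}

```bash
ls; mkdir -p pics; python3 - <<'E'
from station import sensors, cams, ticket, robot
import cv2
o=sensors.get_obs()
for k,v in o.items(): print(k,v)
for n in("scene","top"):
    im=cams.capture(n); cv2.imwrite(f"pics/{n}0.png",im[:,:,::-1])
    c=cams.get_calibration(n); print(n,c["K"],c["cam_to_world"])
print(dir(robot))
E
```

```text
pics
time 0.0
qpos [-1.25732545e+00  5.28483612e-02  1.40171776e+00  1.45484169e-05
  1.68858514e+00 -7.03040160e-02]
qvel [ 7.99472897e-05 -9.57568521e-04  3.54335493e-04 -1.38287850e-04
  2.37589672e-04  5.11595324e-04]
tau [ 5.74795176e-04 -3.81664789e+01 -3.60188949e+01  1.66000444e-05
  6.17911763e-03  2.16455948e-05]
tcp_pos [ 0.19653863 -0.48662936  0.30306978]
eef_rot [-4.85840357e-04  8.28982558e-01 -5.59273914e-01 -6.09366479e-04]
force [ 0.11452685 -0.62877776  0.79133327]
ft_torque [-0.01576109  0.00962441  0.02988664]
opening 0.08577963175986997
scene [[379.08804625   0.         277.18813196]
 [  0.         379.08804625 205.65784987]
 [  0.           0.           1.        ]] [[-0.55011042  0.574741   -0.6058476   1.22945253]
 [ 0.83506436  0.37269893 -0.40467645  0.39932829]
 [-0.00678539 -0.72853846 -0.68497129  0.82916286]
 [ 0.          0.          0.          1.        ]]
top [[544.09123926   0.         274.02990674]
 [  0.         544.09123926 211.68280544]
 [  0.           0.           1.        ]] [[ 0.02661813 -0.98413461  0.17541536  0.30236527]
 [-0.99949548 -0.02315946  0.02173516 -0.04986609]
 [-0.0173278  -0.17590541 -0.98425456  1.67487565]
 [ 0.          0.          0.          1.        ]]
['Unreachable', '__class__', '__delattr__', '__dict__', '__dir__', '__doc__', '__eq__', '__format__', '__ge__', '__getattribute__', '__getstate__', '__gt__', '__hash__', '__init__', '__init_subclass__', '__le__', '__lt__', '__module__', '__ne__', '__new__', '__reduce__', '__reduce_ex__', '__repr__', '__setattr__', '__sizeof__', '__str__', '__subclasshook__', '__weakref__', 'grasp_offset']
```

View pics/scene0.png

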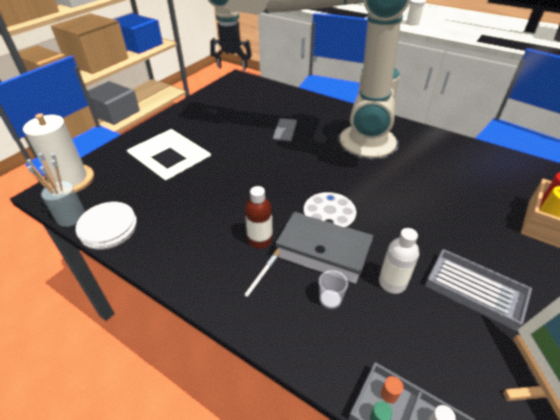

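View pics/top0.png

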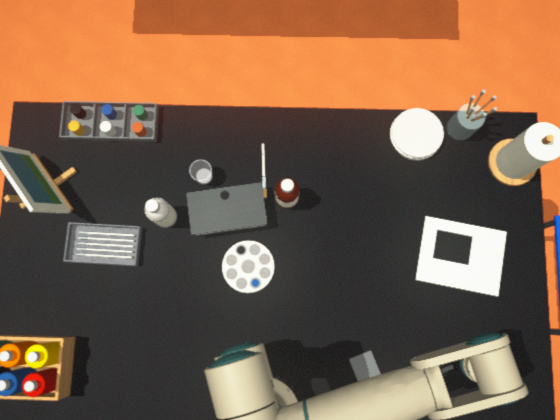

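```bash
cat > h.py <<'E'
import numpy as np, cv2
from station import sensors, cams
from scipy.spatial.transform import Rotation as R
def ray(n,u,v):
    c=cams.get_calibration(n);K=np.array(c["K"]);T=np.array(c["cam_to_world"])
    d=T[:3,:3]@np.linalg.solve(K,[u,v,1.]);return T[:3,3],d
def onz(n,u,v,z):
    o,d=ray(n,u,v);return o+d*(z-o[2])/d[2]
def proj(n,p):
    c=cams.get_calibration(n);K=np.array(c["K"]);T=np.linalg.inv(np.array(c["cam_to_world"]))
    q=K@(T[:3,:3]@np.array(p)+T[:3,3]);return q[:2]/q[2]
E
python3 - <<'E'
import cv2,numpy as np
for n,(x0,x1,y0,y1) in dict(scene=(220,440,170,320),top=(140,310,125,300)).items():
    im=cv2.imread(f"pics/{n}0.png")[y0:y1,x0:x1]
    k=3.6 if n=="scene" else 3.4
    im=cv2.resize(im,None,fx=k,fy=k,interpolation=cv2.INTER_CUBIC)
    im=np.clip(im.astype(float)*1.8,0,255).astype(np.uint8)
    cv2.imwrite(f"pics/{n}0z.png",im); print(im.shape)
im=cv2.imread("pics/top0.png")
print(im[180:245:4,210].tolist()); print(im[212,175:280:3].tolist())
E
```

```text
(540, 792, 3)
(595, 578, 3)
[[114, 117, 117], [32, 33, 34], [60, 61, 60], [117, 120, 117], [114, 122, 115], [120, 125, 120], [118, 123, 121], [118, 123, 118], [123, 128, 122], [121, 126, 122], [120, 124, 122], [120, 125, 120], [118, 123, 121], [111, 114, 114], [38, 42, 42], [56, 58, 58], [55, 58, 59]]
[[95, 104, 106], [34, 34, 34], [34, 34, 33], [38, 37, 35], [43, 47, 44], [116, 122, 117], [115, 121, 114], [114, 121, 116], [119, 123, 121], [117, 122, 119], [118, 124, 119], [120, 125, 120], [121, 125, 121], [121, 125, 120], [123, 129, 123], [120, 125, 120], [118, 124, 120], [117, 123, 119], [117, 120, 116], [120, 124, 121], [117, 121, 118], [115, 120, 117], [116, 120, 116], [114, 119, 116], [116, 120, 115], [112, 119, 115], [112, 118, 111], [112, 118, 114], [113, 118, 115], [111, 117, 114], [93, 95, 92], [36, 41, 40], [37, 39, 38], [38, 40, 39], [48, 51, 50]]
```

View pics/top0z.png

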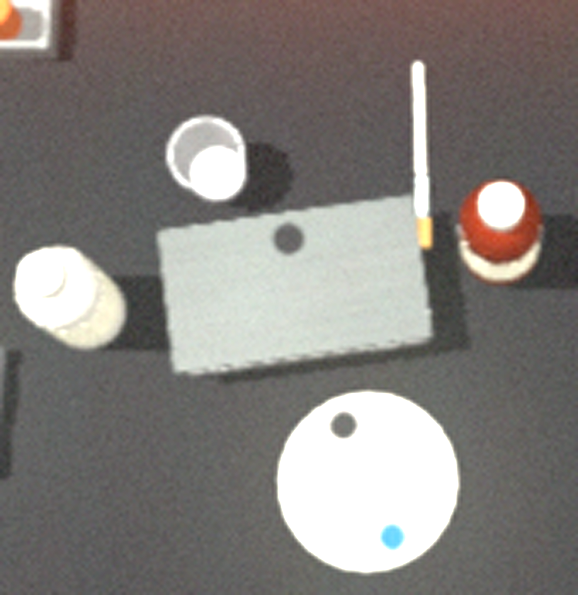

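View pics/scene0z.png

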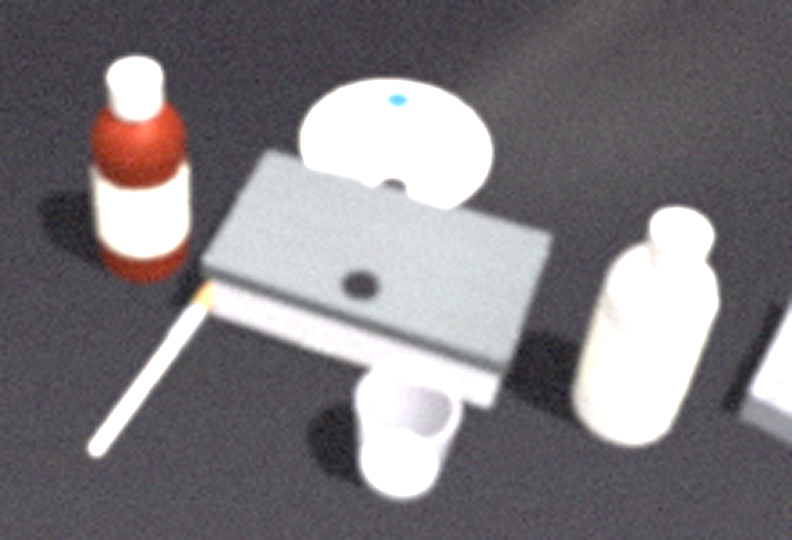

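```bash
cat > m.py <<'E'
from h import *
im=cv2.imread("pics/top0.png").astype(int)
g=im.mean(2);sat=im.max(2)-im.min(2)
m=((g>80)&(g<175)&(sat<30)).astype(np.uint8)*255
m=cv2.morphologyEx(m,cv2.MORPH_OPEN,np.ones((5,5)))
l,lab,st,ce=cv2.connectedComponentsWithStats(m)
L=lab[212,225]; mm=(lab==L).astype(np.uint8)
print(st[L],ce[L])
cs,_=cv2.findContours(mm,cv2.RETR_EXTERNAL,cv2.CHAIN_APPROX_NONE)
c=max(cs,key=cv2.contourArea)[:,0,:]
P=np.array([onz("top",u,v,.07)[:2] for u,v in c])
print("rect",cv2.minAreaRect(P.astype(np.float32)*1000)); b=cv2.boxPoints(cv2.minAreaRect(P.astype(np.float32)*1000)); print(b)
# press mark
for n,(x0,x1,y0,y1),th in(("top",(216,234,188,203),85),("scene",(310,332,240,257),75)):
    gg=cv2.imread(f"pics/{n}0.png").mean(2)[y0:y1,x0:x1]
    w=np.clip(th-gg,0,None); yy,xx=np.mgrid[y0:y1,x0:x1]
    u,v=(w*xx).sum()/w.sum(),(w*yy).sum()/w.sum()
    print(n,u,v,onz(n,u,v,.07)); print(gg.astype(int)[::2,::2])
E
python3 m.py
```

```text
[ 187  183   80   52 3251] [226.14057213 208.92771455]
rect ((594.4140014648438, 129.70565795898438), (134.7251434326172, 230.9488983154297), 9.598027229309082)
[[508.74078   232.33199  ]
 [547.248       4.6159563]
 [680.0872     27.07933  ]
 [641.58      254.79536  ]]
top 224.39890710382514 194.78610460577673 [0.63665497 0.13674292 0.07      ]
[[ 86 111 111 107 117 116 116 117 117]
 [116 117 118 115  94 107 117 113 117]
 [116 116 105  65  62  59  91 116 115]
 [117 116  89  57  56  57  64 115 117]
 [116 117  94  60  55  57  69 117 117]
 [117 119 114  74  59  63 101 117 117]
 [119 117 117 116 110 114 120 118 113]
 [118 121 119 118 118 116 115 116 117]]
scene 319.5854293148309 248.97282451575597 [0.63542765 0.13405873 0.07      ]
[[123 119 121 120 122 119 122 121 121 122 120]
 [120 120 120 117 123 121 122 119 121 121 123]
 [122 122 122 116 113 108 114 121 118 121 124]
 [122 122 116  86  61  54  70 101 120 123 121]
 [124 122  99  52  46  45  44  76 115 120 122]
 [122 119 107  59  44  41  46  70 113 119 125]
 [119 122 119  97  70  65  71  97 122 122 123]
 [ 96 110 118 120 117 111 114 116 121 118 122]
 [ 68  72  79  98 111 117 122 123 123 121 122]]
```

```bash
cat >> h.py <<'E'
YAW=0.1675
BO=np.array([.5966,.1293,0.])
RB=R.from_euler('z',YAW).as_matrix()
def b2w(p): return BO+RB@(np.array(p,float)/1000)
def w2b(p): return RB.T@(np.array(p)-BO)*1000
# tool down, x along box x, z down ; tilt: turn about tool y
def Rdown(tilt=0): return R.from_matrix(RB@np.diag([1.,-1,-1]))*R.from_rotvec([0,tilt,0])
def cur(): 
    o=sensors.get_obs(); q=o["eef_rot"]; return np.array(o["tcp_pos"]),R.from_quat(q[[1,2,3,0]]),o
def plan(p,r,tp,tr,n,rnd=1,amax=None):
    dv=(r.inv()*tr).as_rotvec()/n; out=[]
    for i in range(n):
        d=r.inv().apply((tp-p)/(n-i))*1000
        row=dict(zip(("dx","dy","dz"),[round(float(a),rnd) for a in d])); 
        row.update(dict(zip(("ax","ay","az"),[round(float(a),3) for a in dv])))
        row={k:v for k,v in row.items() if v}
        p=p+r.apply([row.get(k,0)/1000 for k in("dx","dy","dz")]); r=r*R.from_rotvec([row.get(k,0) for k in("ax","ay","az")])
        out.append(row)
    import json
    for k in range(0,n,8): print(json.dumps(out[k:k+8]))
    return p,r
def st():
    p,r,o=cur(); tip=p+r.apply([0,0,.073])
    print("t %.2f tcp %s tip_box %s F %s open %.3f q %s down_err %s"%(o["time"],p.round(4),w2b(tip).round(1),o["force"].round(2),o["opening"],o["qpos"].round(3),(Rdown().inv()*r).as_rotvec().round(3)))
E
python3 - <<'E'
from h import *
st(); p,r,o=cur()
# hover above mark tip box (40,0,200)
tp=b2w([40,0,200+73])
print(tp)
p,r=plan(p,r,p+[0,0,.04],r,1)
p,r=plan(p,r,tp+[0,0,.07],Rdown(),16)
for n,u,v in(("top",165,224),("top",288,203),("top",202,180)): print(w2b(onz(n,u,v,.01)))
E
```

```text
t 0.10 tcp [ 0.1965 -0.4866  0.3032] tip_box [-497.2 -540.5  230.2] F [0.42 0.28 0.78] open 0.086 q [-1.257  0.053  1.402 -0.     1.689 -0.07 ] down_err [ 1.000e-03 -1.000e-03  1.354e+00]
[0.63604019 0.13596871 0.273     ]
[{"dx": -0.1, "dz": -40.0}]
[{"dx": -25.8, "dy": -40.0, "az": -0.085}, {"dx": -22.3, "dy": -42.1, "dz": 0.1, "az": -0.085}, {"dx": -18.6, "dy": -43.8, "az": -0.085}, {"dx": -14.9, "dy": -45.3, "dz": 0.1, "az": -0.085}, {"dx": -11.0, "dy": -46.4, "az": -0.085}, {"dx": -7.0, "dy": -47.1, "dz": 0.1, "az": -0.085}, {"dx": -3.0, "dy": -47.5, "az": -0.085}, {"dx": 1.1, "dy": -47.6, "dz": 0.1, "az": -0.085}]
[{"dx": 5.1, "dy": -47.4, "az": -0.085}, {"dx": 9.1, "dy": -46.7, "dz": 0.1, "az": -0.085}, {"dx": 13.1, "dy": -45.8, "az": -0.085}, {"dx": 16.9, "dy": -44.5, "dz": 0.1, "az": -0.085}, {"dx": 20.6, "dy": -42.9, "az": -0.085}, {"dx": 24.2, "dy": -41.0, "dz": 0.1, "az": -0.085}, {"dx": 27.6, "dy": -38.9, "az": -0.085}, {"dx": 30.9, "dy": -36.3, "dz": 0.1, "az": -0.085}]
[-11.17303368 199.96853627  10.        ]
[  -0.32567833 -187.77314618   10.        ]
[111.59989968  69.45680617  10.        ]
```

>>> {"name": "send_rows", "arguments": {
  "commands": [
    {"dz":-40},
    {"dx":-26,"dy":-40,"az":-0.085},
    {"dx":-22,"dy":-42,"az":-0.085},
    {"dx":-19,"dy":-44,"az":-0.085},
    {"dx":-15,"dy":-45,"az":-0.085},
    {"dx":-11,"dy":-46,"az":-0.085},
    {"dx":-7,"dy":-47,"az":-0.085},
    {"dx":-3,"dy":-48,"az":-0.085}
  ],
  "fingers": 255
}}

```text
invalid input at $.commands[0]: expected keys dx, dy, dz, ax, ay, az
```

>>> {"name": "send_rows", "arguments": {
  "commands": [
    {"dx":1,"dy":-48,"az":-0.085},
    {"dx":5,"dy":-47,"az":-0.085},
    {"dx":9,"dy":-47,"az":-0.085},
    {"dx":13,"dy":-46,"az":-0.085},
    {"dx":17,"dy":-45,"az":-0.085},
    {"dx":21,"dy":-43,"az":-0.085},
    {"dx":24,"dy":-41,"az":-0.085},
    {"dx":28,"dy":-39,"az":-0.085}
  ]
}}

```text
invalid input at $.commands[0]: expected keys dx, dy, dz, ax, ay, az
```

```bash
python3 - <<'E'
from h import *
st(); p,r,o=cur()
plan(p,r,b2w([40,0,120+73]),Rdown(),8)
for n in("scene","top"):cv2.imwrite(f"pics/{n}1.png",cams.capture(n)[:,:,::-1])
E
```

```text
t 0.10 tcp [ 0.1965 -0.4866  0.3032] tip_box [-497.2 -540.5  230.2] F [0.42 0.28 0.78] open 0.086 q [-1.257  0.053  1.402 -0.     1.689 -0.07 ] down_err [ 1.000e-03 -1.000e-03  1.354e+00]
[{"dx": -51.6, "dy": -80.1, "dz": 13.8, "az": -0.169}, {"dx": -37.4, "dy": -87.6, "dz": 13.9, "az": -0.169}, {"dx": -22.1, "dy": -92.6, "dz": 13.8, "az": -0.169}, {"dx": -6.2, "dy": -95.1, "dz": 13.9, "az": -0.169}, {"dx": 9.9, "dy": -94.7, "dz": 13.8, "az": -0.169}, {"dx": 25.7, "dy": -91.7, "dz": 13.9, "az": -0.169}, {"dx": 40.7, "dy": -86.1, "dz": 13.8, "az": -0.169}, {"dx": 54.7, "dy": -78.1, "dz": 13.9, "az": -0.169}]
```

View pics/scene1.png

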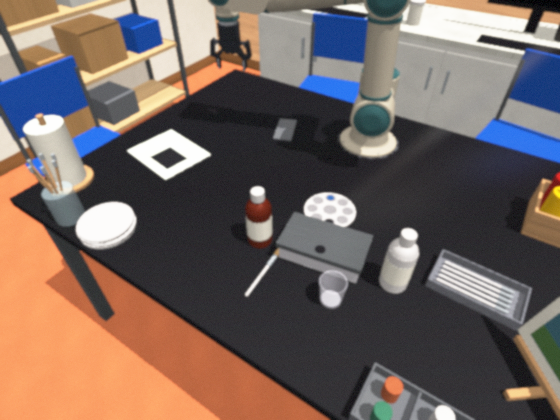

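All six keys are needed in each row.

>>> {"name": "send_rows", "arguments": {
  "commands": [
    {"dx":0,"dy":0,"dz":-40,"ax":0,"ay":0,"az":0},
    {"dx":-26,"dy":-40,"dz":0,"ax":0,"ay":0,"az":-0.085},
    {"dx":-22,"dy":-42,"dz":0,"ax":0,"ay":0,"az":-0.085},
    {"dx":-19,"dy":-44,"dz":0,"ax":0,"ay":0,"az":-0.085},
    {"dx":-15,"dy":-45,"dz":0,"ax":0,"ay":0,"az":-0.085},
    {"dx":-11,"dy":-46,"dz":0,"ax":0,"ay":0,"az":-0.085},
    {"dx":-7,"dy":-47,"dz":0,"ax":0,"ay":0,"az":-0.085},
    {"dx":-3,"dy":-48,"dz":0,"ax":0,"ay":0,"az":-0.085}
  ],
  "fingers": 255
}}

```text
time: 1.0
tcp_pos: [0.389, -0.2123, 0.3439]
eef_rot: [0.0, 0.957, -0.29, 0.0]
force: [1.2, -0.5, -0.2]
opening: 0.0002
```

>>> {"name": "send_rows", "arguments": {
  "commands": [
    {"dx":1,"dy":-48,"dz":0,"ax":0,"ay":0,"az":-0.085},
    {"dx":5,"dy":-47,"dz":0,"ax":0,"ay":0,"az":-0.085},
    {"dx":9,"dy":-47,"dz":0,"ax":0,"ay":0,"az":-0.085},
    {"dx":13,"dy":-46,"dz":0,"ax":0,"ay":0,"az":-0.085},
    {"dx":17,"dy":-45,"dz":0,"ax":0,"ay":0,"az":-0.085},
    {"dx":21,"dy":-43,"dz":0,"ax":0,"ay":0,"az":-0.085},
    {"dx":24,"dy":-41,"dz":0,"ax":0,"ay":0,"az":-0.085},
    {"dx":28,"dy":-39,"dz":0,"ax":0,"ay":0,"az":-0.085}
  ]
}}

```text
time: 1.8
tcp_pos: [0.6096, 0.1002, 0.3436]
eef_rot: [0.0, 0.999, 0.046, -0.0]
force: [-0.6, 0.4, 0.3]
opening: -0.0001
```

```bash
python3 - <<'E'
from h import *
st(); p,r,o=cur()
plan(p,r,b2w([40,0,120+73]),Rdown(),8)
for n in("scene","top"):cv2.imwrite(f"pics/{n}2.png",cams.capture(n)[:,:,::-1])
E
```

```text
t 1.80 tcp [0.6096 0.1002 0.3436] tip_box [  8.  -30.9 270.6] F [-0.56  0.44  0.26] open -0.000 q [ 0.103  0.315  1.026 -0.     1.801  0.012] down_err [-0.    -0.     0.076]
[{"dx": 3.7, "dy": -4.2, "dz": 18.8, "az": -0.009}, {"dx": 3.7, "dy": -4.1, "dz": 18.8, "az": -0.009}, {"dx": 3.8, "dy": -4.1, "dz": 18.8, "az": -0.009}, {"dx": 3.8, "dy": -4.0, "dz": 18.8, "az": -0.009}, {"dx": 3.9, "dy": -4.0, "dz": 18.8, "az": -0.009}, {"dx": 3.9, "dy": -4.0, "dz": 18.9, "az": -0.009}, {"dx": 3.9, "dy": -4.0, "dz": 18.8, "az": -0.009}, {"dx": 4.0, "dy": -3.9, "dz": 18.9, "az": -0.009}]
```

View pics/scene2.png

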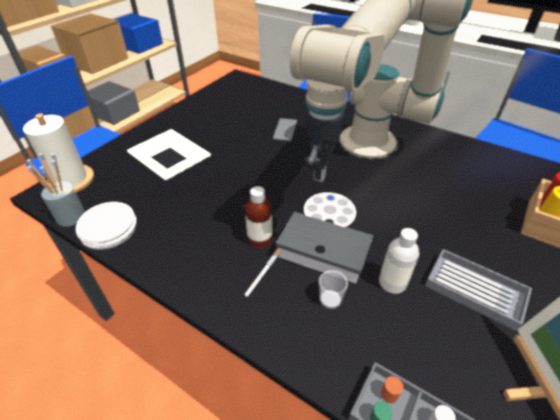

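```bash
python3 - <<'E'
from h import *
p,r,o=cur(); t=p+r.apply([0,0,.073]); print(proj("scene",t),proj("top",t),proj("scene",p))
im=cv2.imread("pics/scene2.png")[40:240,220:420]; cv2.imwrite("pics/s2z.png",cv2.convertScaleAbs(cv2.resize(im,None,fx=3,fy=3,interpolation=cv2.INTER_CUBIC),alpha=2))
E
```

```text
[318.95992103 181.10514574] [228.74535838 189.53196086] [321.15447791 155.41656168]
```

View pics/s2z.png

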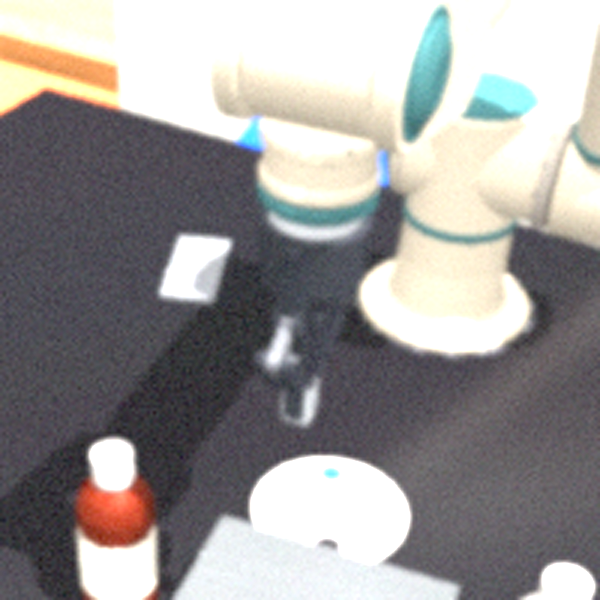

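>>> {"name": "send_rows", "arguments": {
  "commands": [
    {"dx":4,"dy":-4,"dz":19,"ax":0,"ay":0,"az":-0.01},
    {"dx":4,"dy":-4,"dz":19,"ax":0,"ay":0,"az":-0.01},
    {"dx":4,"dy":-4,"dz":19,"ax":0,"ay":0,"az":-0.01},
    {"dx":4,"dy":-4,"dz":19,"ax":0,"ay":0,"az":-0.01},
    {"dx":4,"dy":-4,"dz":19,"ax":0,"ay":0,"az":-0.01},
    {"dx":4,"dy":-4,"dz":19,"ax":0,"ay":0,"az":-0.01},
    {"dx":4,"dy":-4,"dz":19,"ax":0,"ay":0,"az":-0.01},
    {"dx":3,"dy":-4,"dz":18,"ax":0,"ay":0,"az":-0.006}
  ]
}}

```text
time: 2.7
tcp_pos: [0.6356, 0.1335, 0.1919]
eef_rot: [0.0, 0.997, 0.082, -0.0]
force: [0.1, 0.4, -0.5]
opening: 0.0
```

```bash
python3 - <<'E'
from h import *
st()
cv2.imwrite("pics/top3.png",cams.capture("top")[:,:,::-1])
im=cams.capture("scene")[:,:,::-1][140:310,220:440]; cv2.imwrite("pics/s3z.png",cv2.convertScaleAbs(cv2.resize(im,None,fx=3,fy=3,interpolation=cv2.INTER_CUBIC),alpha=2))
p,r,o=cur(); t=p+r.apply([0,0,.073]);print((proj("scene",t)-[220,140])*3)
E
```

```text
t 2.70 tcp [0.6356 0.1335 0.1919] tip_box [ 39.1  -2.4 118.9] F [ 0.07  0.4  -0.51] open 0.000 q [ 0.15   0.459  1.146 -0.     1.537 -0.013] down_err [-0.    -0.     0.004]
[302.97170488 289.99737488]
```

View pics/s3z.png

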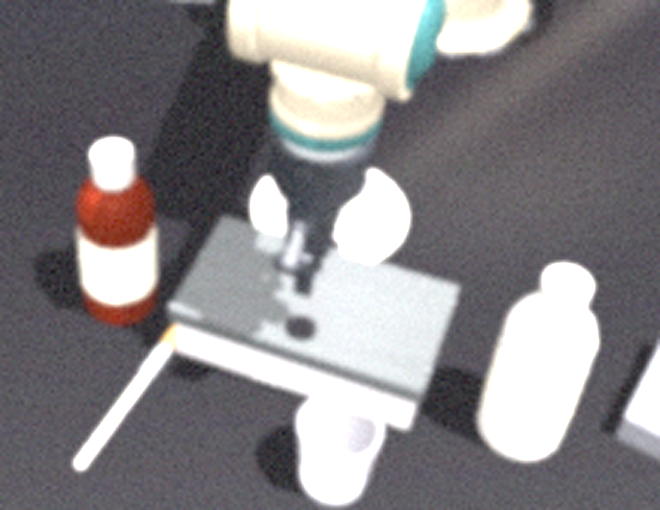

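>>> {"name": "send_rows", "arguments": {
  "commands": [
    {"dx":0,"dy":-2,"dz":10,"ax":0,"ay":0,"az":0},
    {"dx":1,"dy":0,"dz":10,"ax":0,"ay":0,"az":0},
    {"dx":0,"dy":0,"dz":10,"ax":0,"ay":0,"az":0},
    {"dx":0,"dy":0,"dz":8,"ax":0,"ay":0,"az":0},
    {"dx":0,"dy":0,"dz":4,"ax":0,"ay":0,"az":0},
    {"dx":0,"dy":0,"dz":3,"ax":0,"ay":0,"az":0},
    {"dx":0,"dy":0,"dz":2,"ax":0,"ay":0,"az":0},
    {"dx":0,"dy":0,"dz":2,"ax":0,"ay":0,"az":0}
  ]
}}

```text
time: 3.6
tcp_pos: [0.6365, 0.136, 0.1442]
eef_rot: [0.0, 0.997, 0.082, 0.0]
force: [-0.5, -0.3, 0.2]
opening: -0.0001
```

```bash
python3 -c "
from h import *
st()"
```

```text
t 3.60 tcp [0.6365 0.136  0.1442] tip_box [40.5 -0.  71.2] F [-0.53 -0.25  0.2 ] open -0.000 q [ 0.154  0.501  1.188 -0.     1.452 -0.01 ] down_err [-0.     0.001  0.003]
```

>>> {"name": "send_rows", "arguments": {
  "commands": [
    {"dx":0,"dy":0,"dz":1.5,"ax":0,"ay":0,"az":0},
    {"dx":0,"dy":0,"dz":1.5,"ax":0,"ay":0,"az":0},
    {"dx":0,"dy":0,"dz":1.5,"ax":0,"ay":0,"az":0},
    {"dx":0,"dy":0,"dz":1,"ax":0,"ay":0,"az":0},
    {"dx":0,"dy":0,"dz":0,"ax":0,"ay":0,"az":0}
  ]
}}

```text
time: 4.1
tcp_pos: [0.6366, 0.136, 0.1386]
eef_rot: [0.0, 0.997, 0.082, 0.0]
force: [2.7, -0.1, 2.7]
opening: -0.0003
```

>>> {"name": "send_rows", "arguments": {
  "commands": [
    {"dx":0,"dy":0,"dz":1,"ax":0,"ay":0,"az":0},
    {"dx":0,"dy":0,"dz":0.5,"ax":0,"ay":0,"az":0}
  ]
}}

```text
time: 4.3
tcp_pos: [0.6365, 0.136, 0.137]
eef_rot: [0.0, 0.997, 0.082, 0.0]
force: [1.7, 1.3, 1.9]
opening: -0.0003
```

>>> {"name": "send_rows", "arguments": {
  "commands": [
    {"dx":0,"dy":0,"dz":0.7,"ax":0,"ay":0,"az":0}
  ]
}}

```text
time: 4.4
tcp_pos: [0.6365, 0.136, 0.1363]
eef_rot: [0.0, 0.997, 0.082, 0.0]
force: [2.1, 1.0, 1.7]
opening: -0.0
```

>>> {"name": "send_rows", "arguments": {
  "commands": [
    {"dx":0,"dy":0,"dz":0.5,"ax":0,"ay":0,"az":0}
  ]
}}

```text
time: 4.5
tcp_pos: [0.6364, 0.136, 0.1357]
eef_rot: [0.0, 0.997, 0.082, 0.0]
force: [1.9, -0.0, 1.4]
opening: -0.0003
```

>>> {"name": "send_rows", "arguments": {
  "commands": [
    {"dx":0,"dy":0,"dz":0.4,"ax":0,"ay":0,"az":0}
  ]
}}

```text
time: 4.6
tcp_pos: [0.6364, 0.136, 0.1354]
eef_rot: [0.0, 0.997, 0.082, 0.0]
force: [0.7, 1.0, 3.6]
opening: 0.0
```

>>> {"name": "send_rows", "arguments": {
  "commands": [
    {"dx":0,"dy":0,"dz":0.3,"ax":0,"ay":0,"az":0}
  ]
}}

```text
time: 4.7
tcp_pos: [0.6364, 0.136, 0.1352]
eef_rot: [0.0, 0.997, 0.082, 0.0]
force: [1.6, 0.9, 3.8]
opening: -0.0002
```

>>> {"name": "send_rows", "arguments": {
  "commands": [
    {"dx":0,"dy":0,"dz":0.4,"ax":0,"ay":0,"az":0}
  ]
}}

```text
time: 4.8
tcp_pos: [0.6365, 0.136, 0.135]
eef_rot: [0.0, 0.997, 0.082, 0.0]
force: [0.4, 1.2, 5.2]
opening: -0.0001
```

>>> {"name": "send_rows", "arguments": {
  "commands": [
    {"dx":0,"dy":0,"dz":0.4,"ax":0,"ay":0,"az":0}
  ]
}}

```text
time: 4.9
tcp_pos: [0.6365, 0.136, 0.1349]
eef_rot: [0.0, 0.997, 0.082, 0.0]
force: [-0.7, -0.0, 7.1]
opening: -0.0
```

>>> {"name": "send_rows", "arguments": {
  "commands": [
    {"dx":0,"dy":0,"dz":0.5,"ax":0,"ay":0,"az":0}
  ]
}}

```text
time: 5.0
tcp_pos: [0.6365, 0.136, 0.1347]
eef_rot: [0.0, 0.997, 0.082, 0.0]
force: [-0.3, -0.6, 7.9]
opening: 0.0
```

>>> {"name": "send_rows", "arguments": {
  "commands": [
    {"dx":0,"dy":0,"dz":-25,"ax":0,"ay":0,"az":0},
    {"dx":5,"dy":0,"dz":-40,"ax":0,"ay":0,"az":0},
    {"dx":5,"dy":0,"dz":-45,"ax":0,"ay":0,"az":0},
    {"dx":5,"dy":0,"dz":-45,"ax":0,"ay":0,"az":0},
    {"dx":5,"dy":0,"dz":-45,"ax":0,"ay":0,"az":0},
    {"dx":0,"dy":0,"dz":-30,"ax":0,"ay":0,"az":0}
  ]
}}

```text
time: 5.6
tcp_pos: [0.656, 0.1393, 0.3667]
eef_rot: [-0.0, 0.997, 0.082, 0.001]
force: [1.6, -1.1, -0.4]
opening: -0.0002
```

```bash
python3 - <<'E'
from h import *
st()
im=cams.capture("scene")[:,:,::-1][110:310,200:460]; cv2.imwrite("pics/s4z.png",cv2.convertScaleAbs(cv2.resize(im,None,fx=3,fy=3,interpolation=cv2.INTER_CUBIC),alpha=2))
E
```

```text
t 5.60 tcp [0.656  0.1393 0.3667] tip_box [ 6.040e+01 -1.000e-01  2.937e+02] F [ 1.57 -1.06 -0.38] open -0.000 q [ 0.154  0.486  0.763 -0.     1.89  -0.01 ] down_err [-0.     0.002  0.004]
```

View pics/s4z.png

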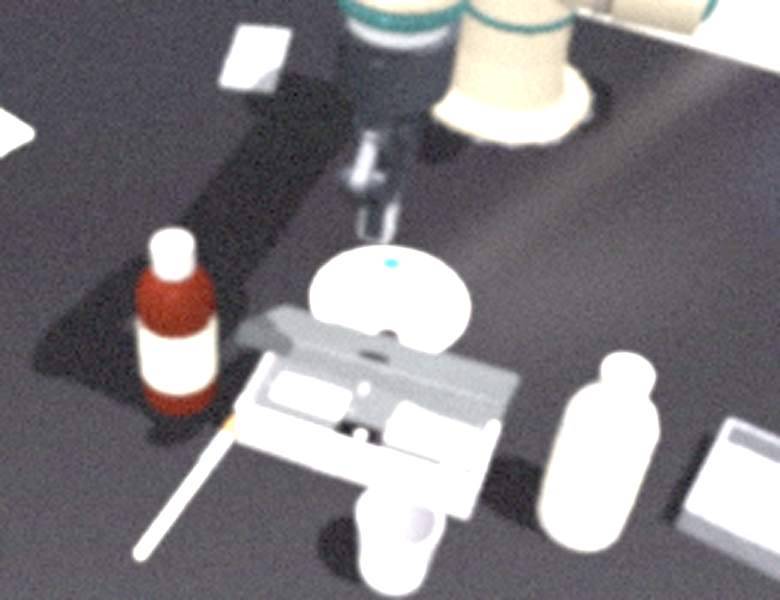

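>>> {"name": "send_rows", "arguments": {
  "commands": [
    {"dx":0,"dy":-5,"dz":0,"ax":0,"ay":0,"az":0},
    {"dx":-5,"dy":-5,"dz":0,"ax":0,"ay":0,"az":0},
    {"dx":-8,"dy":-5,"dz":0,"ax":0,"ay":0,"az":0},
    {"dx":-8,"dy":-5,"dz":0,"ax":0,"ay":0,"az":0},
    {"dx":-8,"dy":-5,"dz":5,"ax":0,"ay":0,"az":0},
    {"dx":-8,"dy":-5,"dz":10,"ax":0,"ay":0,"az":0},
    {"dx":-8,"dy":-5,"dz":10,"ax":0,"ay":0,"az":0},
    {"dx":-8,"dy":-3,"dz":10,"ax":0,"ay":0,"az":-0.004}
  ]
}}

```text
time: 6.45
tcp_pos: [0.5962, 0.1687, 0.3256]
eef_rot: [0.0, 0.996, 0.084, -0.002]
force: [-0.6, -0.5, -0.8]
opening: -0.0002
```

>>> {"name": "send_rows", "arguments": {
  "commands": [
    {"dx":0,"dy":0,"dz":10,"ax":0,"ay":0,"az":0},
    {"dx":0,"dy":0,"dz":10,"ax":0,"ay":0,"az":0},
    {"dx":0,"dy":0,"dz":10,"ax":0,"ay":0,"az":0},
    {"dx":0,"dy":0,"dz":10,"ax":0,"ay":0,"az":0},
    {"dx":0,"dy":0,"dz":0,"ax":0,"ay":0,"az":0},
    {"dx":0,"dy":0,"dz":0,"ax":0,"ay":0,"az":0},
    {"dx":0,"dy":0,"dz":0,"ax":0,"ay":0,"az":0},
    {"dx":0,"dy":0,"dz":0,"ax":0,"ay":0,"az":0}
  ]
}}

```text
time: 7.25
tcp_pos: [0.5978, 0.1681, 0.2894]
eef_rot: [-0.0, 0.996, 0.084, 0.001]
force: [0.4, 0.7, 0.5]
opening: -0.0003
```

```bash
python3 - <<'E'
from h import *
st()
for n,(x0,x1,y0,y1) in dict(scene=(200,460,110,310),top=(120,320,120,300)).items():
    im=cams.capture(n)[:,:,::-1][y0:y1,x0:x1]; cv2.imwrite(f"pics/{n}5z.png",cv2.resize(im,None,fx=3,fy=3,interpolation=cv2.INTER_CUBIC))
pts=dict(paddle=b2w([5,38,46]),padpiv=b2w([5,58,42]),hingeL=b2w([-60,115,60]),hingeR=b2w([-60,-115,60]))
import math
th=1.7
for y in(-115,115): pts["free%d"%y]=b2w([-60+125*math.cos(th)-10*math.sin(th),y,60+125*math.sin(th)+10*math.cos(th)])
for k,v in pts.items(): print(k,(proj("scene",v)-[200,110])*3,(proj("top",v)-[120,120])*3)
E
```

```text
t 7.25 tcp [0.5978 0.1681 0.2894] tip_box [  7.7  38.1 216.4] F [0.38 0.68 0.51] open -0.000 q [ 0.215  0.329  1.116 -0.     1.695  0.047] down_err [-0.     0.001 -0.   ]
paddle [411.7355031  421.12276454] [283.7069222  268.46548256]
padpiv [432.92196736 430.93745133] [264.74857956 271.94341381]
hingeL [516.99391986 386.27225653] [213.58885649 340.04612341]
hingeR [280.25227349 315.07801   ] [441.13352779 307.5493857 ]
free-115 [294.11252843 199.81613309] [441.04542877 314.32606543]
free115 [548.32694691 267.7239548 ] [194.59052409 349.53152418]
```

View pics/scene5z.png

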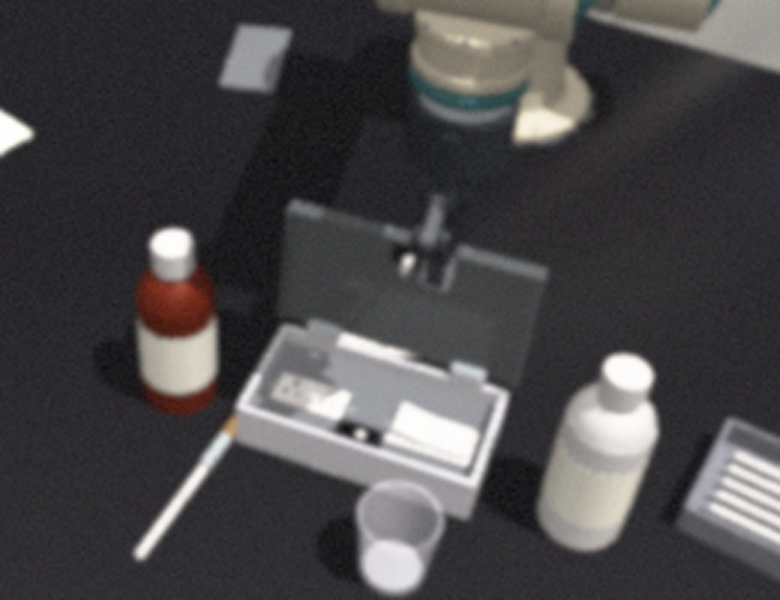

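View pics/top5z.png

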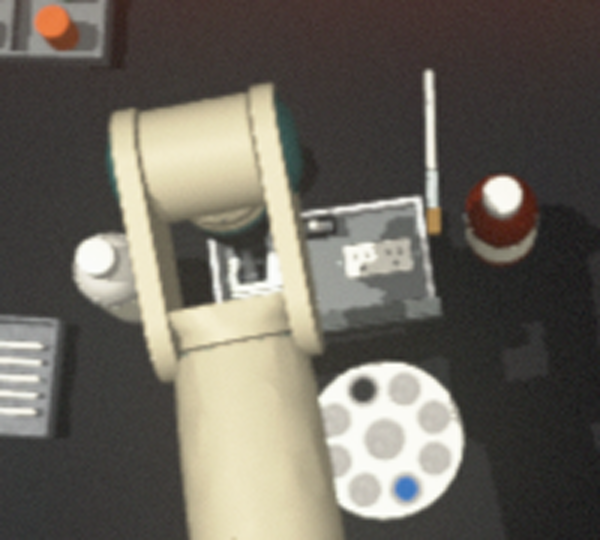

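```bash
python3 - <<'E'
from h import *
p,r,o=cur()
for h in (0,.05,.1,.15,.2,.25): print(h,(proj("scene",p+[0,0,h])-[200,110])*3)
cv2.imwrite("pics/s6.png",cams.capture("scene")[:,:,::-1])
E
```

```text
0 [444.09410372 211.89455064]
0.05 [452.58354466 157.70598851]
0.1 [461.82070523  98.74469143]
0.15 [471.90892084  34.35106383]
0.2 [482.97148782 -36.26190147]
0.25 [ 495.15672771 -114.04094882]
```

View pics/s6.png

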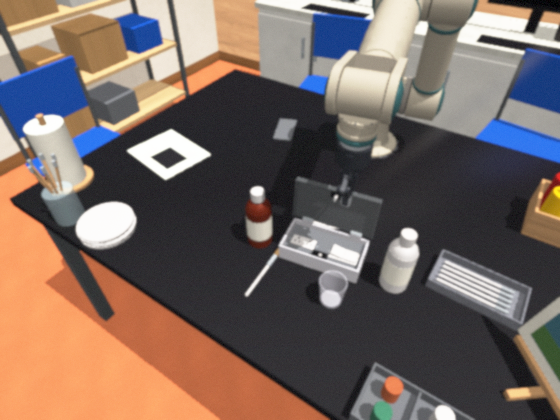

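>>> {"name": "send_rows", "arguments": {
  "commands": [
    {"dx":0,"dy":0,"dz":20,"ax":0,"ay":0,"az":0},
    {"dx":0,"dy":0,"dz":25,"ax":0,"ay":0,"az":0},
    {"dx":0,"dy":0,"dz":25,"ax":0,"ay":0,"az":0},
    {"dx":0,"dy":0,"dz":25,"ax":0,"ay":0,"az":0},
    {"dx":0,"dy":0,"dz":25,"ax":0,"ay":0,"az":0},
    {"dx":0,"dy":0,"dz":20,"ax":0,"ay":0,"az":0},
    {"dx":0,"dy":0,"dz":10,"ax":0,"ay":0,"az":0},
    {"dx":0,"dy":0,"dz":6,"ax":0,"ay":0,"az":0}
  ]
}}

```text
time: 8.2
tcp_pos: [0.5975, 0.1681, 0.132]
eef_rot: [0.0, 0.996, 0.084, -0.0]
force: [-0.3, 0.0, 0.5]
opening: -0.0003
```

>>> {"name": "send_rows", "arguments": {
  "commands": [
    {"dx":0,"dy":0,"dz":4,"ax":0,"ay":0,"az":0},
    {"dx":0,"dy":0,"dz":2,"ax":0,"ay":0,"az":0},
    {"dx":0,"dy":0,"dz":2,"ax":0,"ay":0,"az":0},
    {"dx":0,"dy":0,"dz":0,"ax":0,"ay":0,"az":0}
  ]
}}

```text
time: 8.6
tcp_pos: [0.5977, 0.1681, 0.1251]
eef_rot: [-0.0, 0.996, 0.084, 0.0]
force: [0.6, -0.5, -0.2]
opening: 0.0002
```

```bash
python3 - <<'E'
from h import *
st()
im=cams.capture("scene")[:,:,::-1][110:310,200:460]; cv2.imwrite("pics/s7z.png",cv2.convertScaleAbs(cv2.resize(im,None,fx=3,fy=3,interpolation=cv2.INTER_CUBIC),alpha=1.5))
E
```

```text
t 8.60 tcp [0.5977 0.1681 0.1251] tip_box [ 7.6 38.1 52.1] F [ 0.58 -0.52 -0.24] open 0.000 q [ 0.215  0.44   1.31  -0.     1.391  0.047] down_err [-0.     0.001 -0.001]
```

View pics/s7z.png

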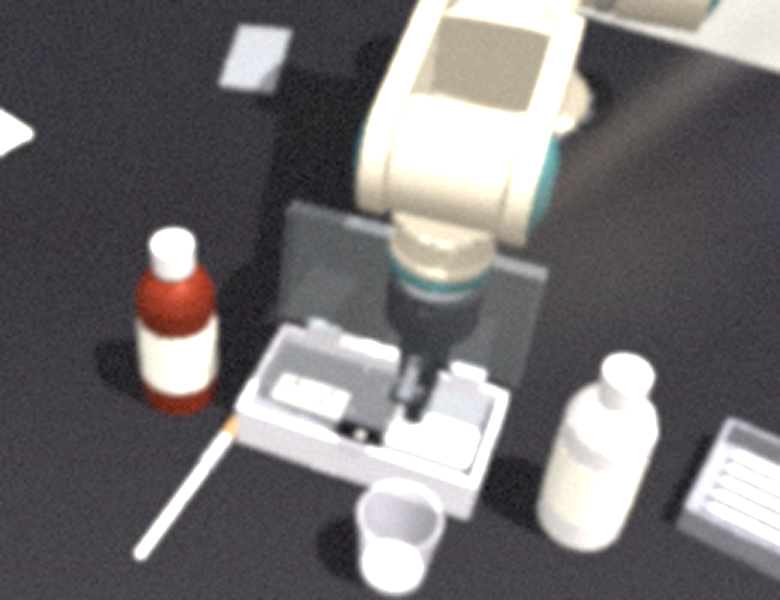

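>>> {"name": "send_rows", "arguments": {
  "commands": [
    {"dx":0,"dy":0,"dz":2,"ax":0,"ay":0,"az":0},
    {"dx":0,"dy":0,"dz":2,"ax":0,"ay":0,"az":0},
    {"dx":0,"dy":0,"dz":1.5,"ax":0,"ay":0,"az":0},
    {"dx":0,"dy":0,"dz":1.5,"ax":0,"ay":0,"az":0}
  ]
}}

```text
time: 9.05
tcp_pos: [0.5978, 0.1679, 0.118]
eef_rot: [0.0, 0.996, 0.084, 0.0]
force: [-0.7, -2.4, 3.2]
opening: 0.0002
```

>>> {"name": "send_rows", "arguments": {
  "commands": [
    {"dx":0,"dy":0,"dz":1,"ax":0,"ay":0,"az":0},
    {"dx":0,"dy":0,"dz":0.7,"ax":0,"ay":0,"az":0}
  ]
}}

```text
time: 9.25
tcp_pos: [0.5978, 0.1679, 0.1162]
eef_rot: [0.0, 0.996, 0.084, 0.0]
force: [0.9, -1.6, 3.0]
opening: -0.0001
```

>>> {"name": "send_rows", "arguments": {
  "commands": [
    {"dx":0,"dy":0,"dz":0.7,"ax":0,"ay":0,"az":0}
  ]
}}

```text
time: 9.35
tcp_pos: [0.5978, 0.1679, 0.1155]
eef_rot: [0.0, 0.996, 0.084, 0.0]
force: [-0.2, -1.9, 3.7]
opening: -0.0
```

>>> {"name": "send_rows", "arguments": {
  "commands": [
    {"dx":0,"dy":0,"dz":0.5,"ax":0,"ay":0,"az":0}
  ]
}}

```text
time: 9.45
tcp_pos: [0.5978, 0.168, 0.1149]
eef_rot: [0.0, 0.996, 0.084, 0.0]
force: [0.5, -2.0, 2.6]
opening: 0.0003
```

>>> {"name": "send_rows", "arguments": {
  "commands": [
    {"dx":0,"dy":0,"dz":0.5,"ax":0,"ay":0,"az":0}
  ]
}}

```text
time: 9.55
tcp_pos: [0.5978, 0.168, 0.1146]
eef_rot: [0.0, 0.996, 0.084, 0.0]
force: [-0.9, -2.4, 5.9]
opening: -0.0001
```

>>> {"name": "send_rows", "arguments": {
  "commands": [
    {"dx":0,"dy":0,"dz":0.5,"ax":0,"ay":0,"az":0}
  ]
}}

```text
time: 9.65
tcp_pos: [0.5978, 0.168, 0.1146]
eef_rot: [0.0, 0.996, 0.084, 0.0]
force: [-2.2, -3.5, 9.4]
opening: -0.0001
```

>>> {"name": "send_rows", "arguments": {
  "commands": [
    {"dx":0,"dy":0,"dz":0.5,"ax":0,"ay":0,"az":0}
  ]
}}

```text
time: 9.75
tcp_pos: [0.5979, 0.168, 0.1145]
eef_rot: [0.0, 0.996, 0.084, 0.0]
force: [-2.7, -2.9, 12.7]
opening: 0.0001
```

>>> {"name": "send_rows", "arguments": {
  "commands": [
    {"dx":0,"dy":0,"dz":-10,"ax":0,"ay":0,"az":0},
    {"dx":0,"dy":0,"dz":-30,"ax":0,"ay":0,"az":0},
    {"dx":0,"dy":0,"dz":-40,"ax":0,"ay":0,"az":0},
    {"dx":0,"dy":0,"dz":-40,"ax":0,"ay":0,"az":0},
    {"dx":0,"dy":0,"dz":-40,"ax":0,"ay":0,"az":0},
    {"dx":0,"dy":0,"dz":-40,"ax":0,"ay":0,"az":0},
    {"dx":0,"dy":0,"dz":0,"ax":0,"ay":0,"az":0}
  ]
}}

```text
time: 10.45
tcp_pos: [0.5983, 0.1688, 0.3209]
eef_rot: [-0.001, 0.996, 0.084, 0.006]
force: [1.1, 0.3, 0.9]
opening: -0.0002
```

```bash
python3 - <<'E'
from h import *
st()
im=cams.capture("scene")[:,:,::-1][110:310,200:460]; cv2.imwrite("pics/s8z.png",cv2.resize(im,None,fx=3,fy=3,interpolation=cv2.INTER_CUBIC))
p,r,o=cur(); plan(p,r,b2w([-122,0,235+73]),Rdown(),6)
E
```

```text
t 10.45 tcp [0.5983 0.1688 0.3209] tip_box [  9.1  38.7 247.9] F [1.08 0.26 0.89] open -0.000 q [2.150e-01 3.200e-01 1.066e+00 1.000e-03 1.745e+00 4.700e-02] down_err [ 0.001  0.012 -0.001]
[{"dx": -21.7, "dy": 6.4, "dz": 1.4, "ay": -0.001}, {"dx": -21.7, "dy": 6.4, "dz": 1.4, "ay": -0.001}, {"dx": -21.7, "dy": 6.4, "dz": 1.4, "ay": -0.001}, {"dx": -21.6, "dy": 6.4, "dz": 1.4, "ay": -0.001}, {"dx": -21.6, "dy": 6.4, "dz": 1.4, "ay": -0.001}, {"dx": -21.7, "dy": 6.5, "dz": 1.5, "ay": -0.001}]
```

View pics/s8z.png

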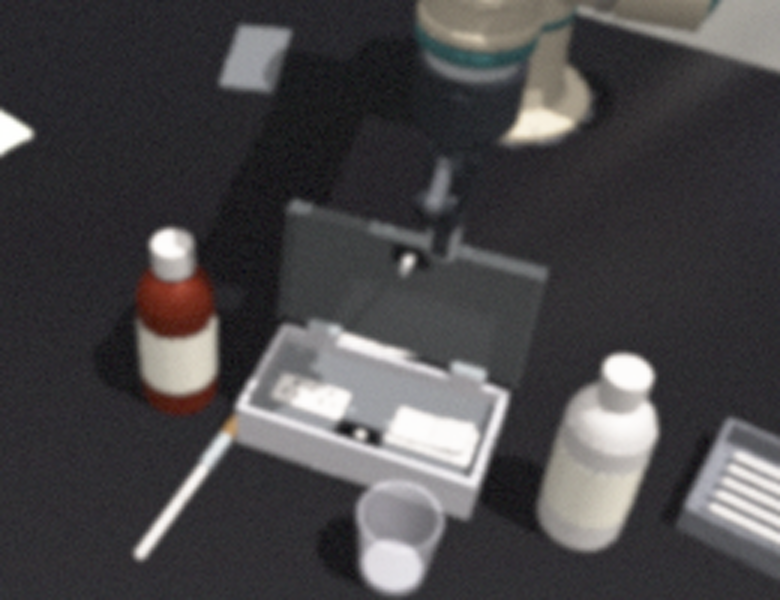

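```bash
python3 - <<'E'
import cv2,numpy as np
a=cv2.imread("pics/scene5z.png")[360:500,360:520];b=cv2.imread("pics/s8z.png")[360:500,360:520]
cv2.imwrite("pics/cmp.png",cv2.convertScaleAbs(cv2.resize(np.hstack([a,b]),None,fx=2.4,fy=2.4),alpha=1.1))
E
```

```text
(no output)
```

View pics/cmp.png

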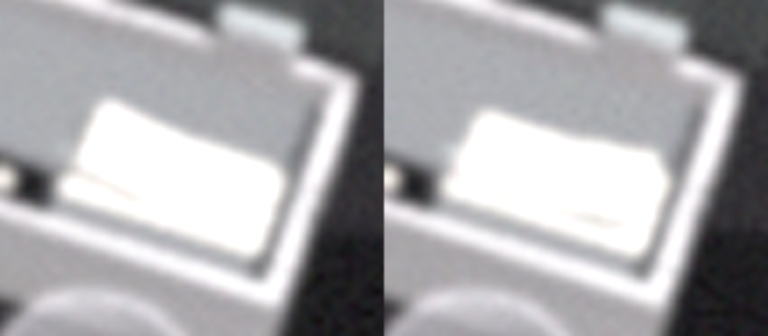

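>>> {"name": "send_rows", "arguments": {
  "commands": [
    {"dx":-10,"dy":6,"dz":0,"ax":0,"ay":0,"az":0},
    {"dx":-24,"dy":6,"dz":0,"ax":0,"ay":0,"az":0},
    {"dx":-24,"dy":6,"dz":0,"ax":0,"ay":0,"az":0},
    {"dx":-24,"dy":7,"dz":0,"ax":0,"ay":0,"az":0},
    {"dx":-24,"dy":7,"dz":0,"ax":0,"ay":0,"az":0},
    {"dx":-20,"dy":7,"dz":0,"ax":0,"ay":0,"az":0},
    {"dx":-8,"dy":0,"dz":10,"ax":0,"ay":0,"az":0},
    {"dx":0,"dy":0,"dz":10,"ax":0,"ay":0,"az":0}
  ]
}}

```text
time: 11.3
tcp_pos: [0.471, 0.1072, 0.2918]
eef_rot: [-0.0, 0.996, 0.084, -0.001]
force: [0.3, 0.5, 0.4]
opening: 0.0003
```

```bash
python3 - <<'E'
from h import *
st()
im=cams.capture("scene")[:,:,::-1][60:260,240:500]; cv2.imwrite("pics/s9z.png",cv2.convertScaleAbs(cv2.resize(im,None,fx=3,fy=3,interpolation=cv2.INTER_CUBIC),alpha=1.5))
E
```

```text
t 11.30 tcp [0.471  0.1072 0.2918] tip_box [-127.6   -0.8  218.8] F [0.34 0.45 0.43] open 0.000 q [ 0.147 -0.063  1.539  0.     1.667 -0.021] down_err [ 0.    -0.002 -0.001]
```

View pics/s9z.png

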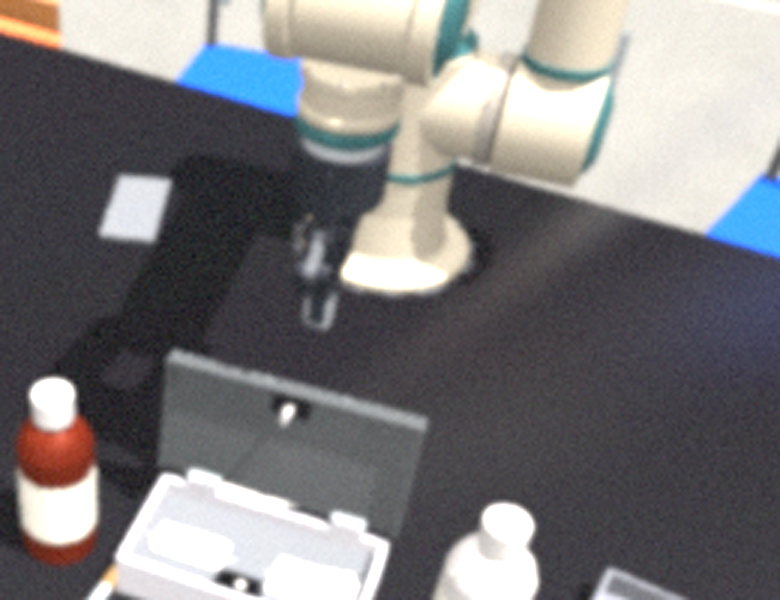

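```bash
python3 - <<'E'
from h import *
import math
th=np.linspace(1.75,0.06,25); prev=None
for i,t in enumerate(th):
    rr=105+5*i/24
    c=np.array([-60+rr*math.cos(t)-10*math.sin(t)-14,60+rr*math.sin(t)+10*math.cos(t)])
    print(round(t,2),c.round(1), None if prev is None else (c-prev).round(1)); prev=c
E
```

```text
1.75 [-102.6  161.5] None
1.68 [-95.4 163.5] [7.2 2. ]
1.61 [-88. 165.] [7.3 1.5]
1.54 [-80.6 165.9] [7.4 0.9]
1.47 [-73.1 166.3] [7.5 0.4]
1.4 [-65.6 166.2] [ 7.5 -0.1]
1.33 [-58.1 165.5] [ 7.5 -0.7]
1.26 [-50.7 164.3] [ 7.4 -1.2]
1.19 [-43.3 162.6] [ 7.4 -1.7]
1.12 [-36.1 160.4] [ 7.2 -2.2]
1.05 [-29.  157.7] [ 7.1 -2.7]
0.98 [-22.1 154.4] [ 6.9 -3.2]
0.9 [-15.5 150.7] [ 6.6 -3.7]
0.83 [ -9.1 146.5] [ 6.4 -4.2]
0.76 [ -3.  141.9] [ 6.1 -4.6]
0.69 [  2.7 136.8] [ 5.7 -5.1]
0.62 [  8.1 131.4] [ 5.4 -5.5]
0.55 [ 13.1 125.5] [ 5.  -5.8]
0.48 [ 17.7 119.3] [ 4.6 -6.2]
0.41 [ 21.8 112.8] [ 4.1 -6.5]
0.34 [ 25.5 106. ] [ 3.7 -6.8]
0.27 [28.7 98.9] [ 3.2 -7.1]
0.2 [31.4 91.7] [ 2.7 -7.3]
0.13 [33.6 84.2] [ 2.2 -7.5]
0.06 [35.2 76.6] [ 1.6 -7.6]
```

>>> {"name": "send_rows", "arguments": {
  "commands": [
    {"dx":0,"dy":0,"dz":15,"ax":0,"ay":0,"az":0},
    {"dx":0,"dy":0,"dz":15,"ax":0,"ay":0,"az":0},
    {"dx":3,"dy":-1,"dz":12,"ax":0,"ay":0,"az":0},
    {"dx":8,"dy":0,"dz":8,"ax":0,"ay":0,"az":0},
    {"dx":4,"dy":0,"dz":2,"ax":0,"ay":0,"az":0},
    {"dx":0,"dy":0,"dz":0,"ax":0,"ay":0,"az":0}
  ]
}}

```text
time: 11.95
tcp_pos: [0.4872, 0.1109, 0.2409]
eef_rot: [0.0, 0.996, 0.084, -0.0]
force: [-0.0, 0.0, -0.6]
opening: 0.0001
```

```bash
python3 - <<'E'
from h import *
st()
im=cams.capture("scene")[:,:,::-1][60:260,240:500]; cv2.imwrite("pics/s10z.png",cv2.convertScaleAbs(cv2.resize(im,None,fx=3,fy=3,interpolation=cv2.INTER_CUBIC),alpha=1.5))
E
```

```text
t 11.95 tcp [0.4872 0.1109 0.2409] tip_box [-1.110e+02  1.000e-01  1.679e+02] F [-0.03  0.04 -0.57] open 0.000 q [ 0.15   0.009  1.57  -0.     1.563 -0.018] down_err [-0.    -0.001 -0.001]
```

View pics/s10z.png

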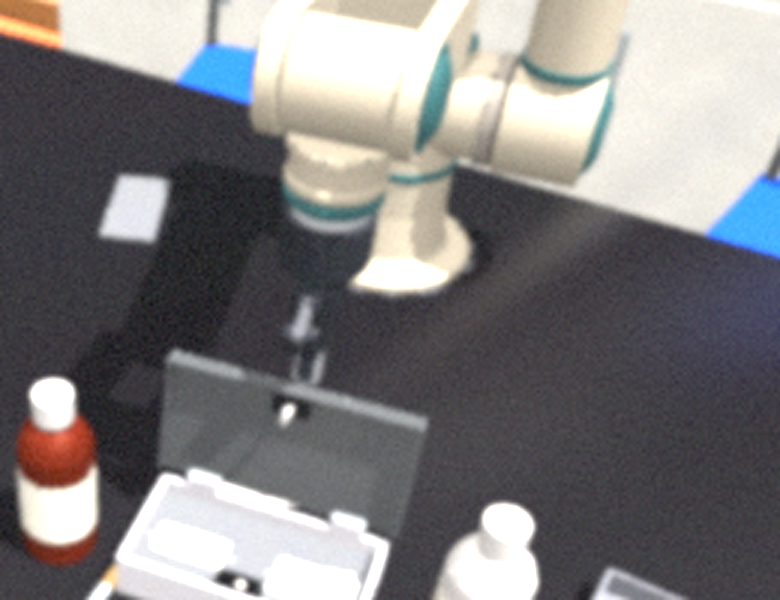

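>>> {"name": "send_rows", "arguments": {
  "commands": [
    {"dx":5,"dy":0,"dz":2,"ax":0,"ay":0,"az":0},
    {"dx":5,"dy":0,"dz":2,"ax":0,"ay":0,"az":0},
    {"dx":5,"dy":0,"dz":0,"ax":0,"ay":0,"az":0},
    {"dx":7,"dy":0,"dz":-1,"ax":0,"ay":0,"az":0},
    {"dx":7,"dy":0,"dz":-1,"ax":0,"ay":0,"az":0}
  ]
}}

```text
time: 12.5
tcp_pos: [0.5157, 0.1157, 0.2393]
eef_rot: [0.0, 0.996, 0.084, -0.0]
force: [-1.4, -0.0, -1.1]
opening: 0.0001
```

```bash
python3 - <<'E'
from h import *
st()
im=cams.capture("scene")[:,:,::-1][60:260,240:500]; cv2.imwrite("pics/s11z.png",cv2.convertScaleAbs(cv2.resize(im,None,fx=3,fy=3,interpolation=cv2.INTER_CUBIC),alpha=1.5))
E
```

```text
t 12.50 tcp [0.5157 0.1157 0.2393] tip_box [-82.1   0.  166.3] F [-1.43 -0.04 -1.09] open 0.000 q [ 0.151  0.091  1.489 -0.     1.562 -0.017] down_err [-0. -0. -0.]
```

View pics/s11z.png

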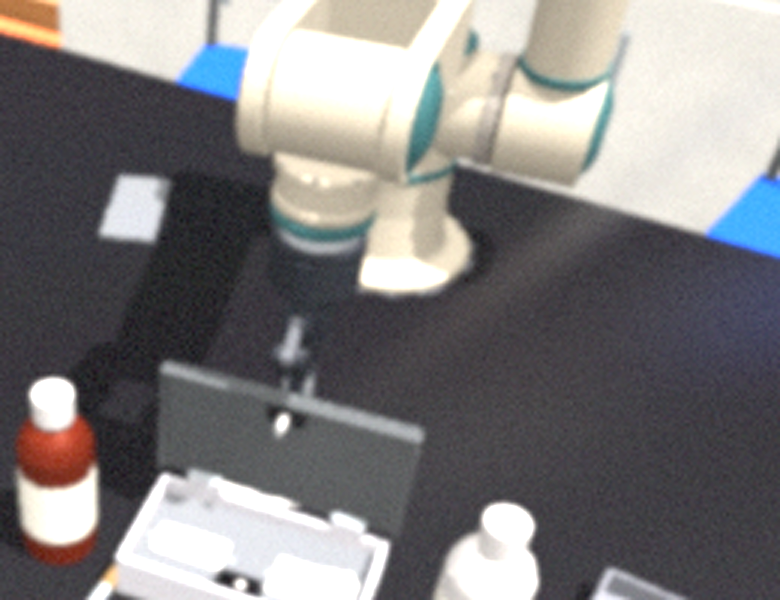

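>>> {"name": "send_rows", "arguments": {
  "commands": [
    {"dx":7.5,"dy":0,"dz":0,"ax":0,"ay":0,"az":0},
    {"dx":7.5,"dy":0,"dz":0,"ax":0,"ay":0,"az":0},
    {"dx":7.5,"dy":0,"dz":0.5,"ax":0,"ay":0,"az":0},
    {"dx":7.5,"dy":0,"dz":1,"ax":0,"ay":0,"az":0},
    {"dx":7.5,"dy":0,"dz":1.5,"ax":0,"ay":0,"az":0},
    {"dx":7,"dy":0,"dz":2,"ax":0,"ay":0,"az":0},
    {"dx":7,"dy":0,"dz":3,"ax":0,"ay":0,"az":0},
    {"dx":7,"dy":0,"dz":3,"ax":0,"ay":0,"az":0}
  ]
}}

```text
time: 13.35
tcp_pos: [0.5736, 0.1255, 0.2282]
eef_rot: [0.0, 0.996, 0.084, 0.0]
force: [-0.3, -0.8, 1.7]
opening: 0.0
```

```bash
python3 - <<'E'
from h import *
st()
im=cams.capture("scene")[:,:,::-1][60:260,240:500]; cv2.imwrite("pics/s12z.png",cv2.convertScaleAbs(cv2.resize(im,None,fx=3,fy=3,interpolation=cv2.INTER_CUBIC),alpha=1.5))
E
```

```text
t 13.35 tcp [0.5736 0.1255 0.2282] tip_box [-2.330e+01  1.000e-01  1.552e+02] F [-0.3  -0.82  1.7 ] open 0.000 q [ 0.153  0.26   1.321 -0.     1.56  -0.015] down_err [-0.     0.001 -0.001]
```

View pics/s12z.png

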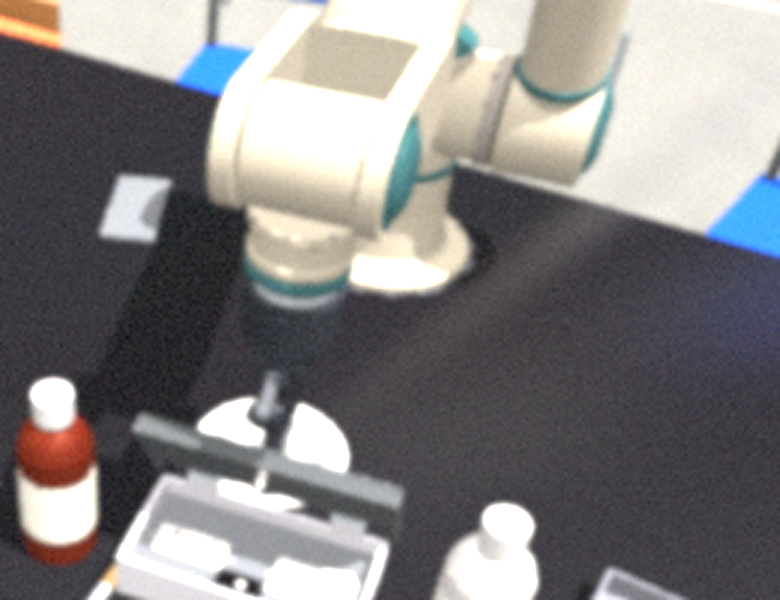

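Closing well. Continue along the arc.

>>> {"name": "send_rows", "arguments": {
  "commands": [
    {"dx":7,"dy":0,"dz":4,"ax":0,"ay":0,"az":0},
    {"dx":6.5,"dy":0,"dz":4,"ax":0,"ay":0,"az":0},
    {"dx":6,"dy":0,"dz":4.5,"ax":0,"ay":0,"az":0},
    {"dx":6,"dy":0,"dz":5,"ax":0,"ay":0,"az":0},
    {"dx":5.5,"dy":0,"dz":5.5,"ax":0,"ay":0,"az":0},
    {"dx":5,"dy":0,"dz":6,"ax":0,"ay":0,"az":0},
    {"dx":5,"dy":0,"dz":6,"ax":0,"ay":0,"az":0}
  ]
}}

```text
time: 14.1
tcp_pos: [0.6137, 0.1323, 0.1927]
eef_rot: [0.0, 0.996, 0.084, 0.0]
force: [0.2, -0.2, 1.6]
opening: -0.0001
```

```bash
python3 - <<'E'
from h import *
st()
im=cams.capture("scene")[:,:,::-1][110:310,220:480]; cv2.imwrite("pics/s13z.png",cv2.convertScaleAbs(cv2.resize(im,None,fx=3,fy=3,interpolation=cv2.INTER_CUBIC),alpha=1.5))
E
```

```text
t 14.10 tcp [0.6137 0.1323 0.1927] tip_box [1.740e+01 1.000e-01 1.197e+02] F [ 0.22 -0.21  1.58] open -0.000 q [ 0.154  0.397  1.224 -0.     1.52  -0.015] down_err [-0.     0.    -0.001]
```

View pics/s13z.png

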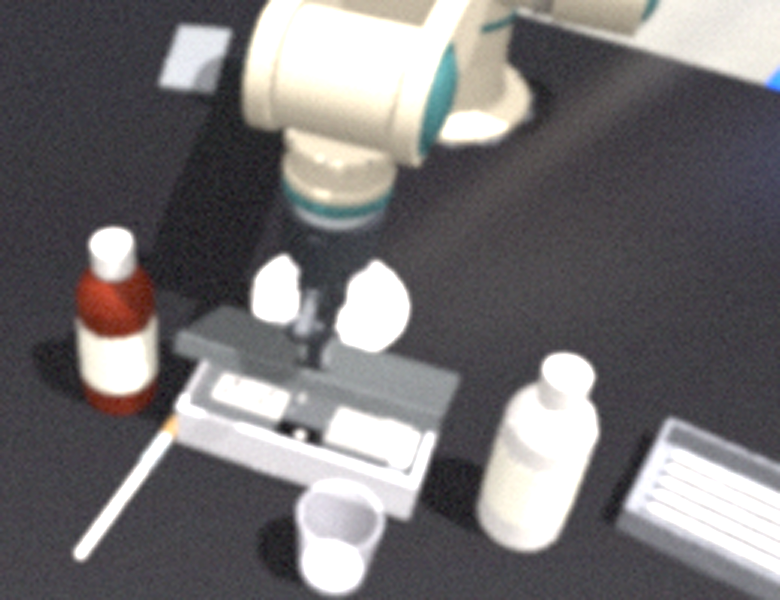

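>>> {"name": "send_rows", "arguments": {
  "commands": [
    {"dx":4,"dy":0,"dz":6.5,"ax":0,"ay":0,"az":0},
    {"dx":4,"dy":0,"dz":7,"ax":0,"ay":0,"az":0},
    {"dx":3.5,"dy":0,"dz":7,"ax":0,"ay":0,"az":0},
    {"dx":3,"dy":0,"dz":7,"ax":0,"ay":0,"az":0},
    {"dx":3,"dy":0,"dz":7,"ax":0,"ay":0,"az":0},
    {"dx":3,"dy":0,"dz":6,"ax":0,"ay":0,"az":0},
    {"dx":2,"dy":0,"dz":4,"ax":0,"ay":0,"az":0},
    {"dx":0,"dy":0,"dz":2,"ax":0,"ay":0,"az":0}
  ]
}}

```text
time: 14.95
tcp_pos: [0.6358, 0.136, 0.1463]
eef_rot: [-0.0, 0.996, 0.084, 0.0]
force: [-0.7, -0.4, 1.8]
opening: 0.0002
```

```bash
python3 - <<'E'
from h import *
st()
im=cams.capture("scene")[:,:,::-1][110:310,220:480]; cv2.imwrite("pics/s14z.png",cv2.convertScaleAbs(cv2.resize(im,None,fx=3,fy=3,interpolation=cv2.INTER_CUBIC),alpha=1.5))
E
```

```text
t 14.95 tcp [0.6358 0.136  0.1463] tip_box [39.8  0.1 73.3] F [-0.73 -0.38  1.76] open 0.000 q [ 0.154  0.497  1.188 -0.     1.455 -0.014] down_err [-0.  0. -0.]
```

View pics/s14z.png

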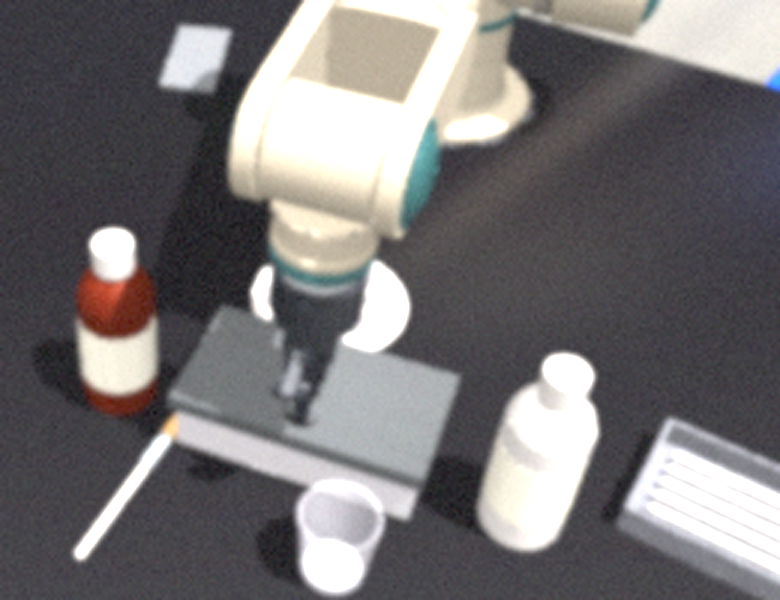

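>>> {"name": "send_rows", "arguments": {
  "commands": [
    {"dx":0,"dy":0,"dz":2,"ax":0,"ay":0,"az":0},
    {"dx":0,"dy":0,"dz":2,"ax":0,"ay":0,"az":0},
    {"dx":0,"dy":0,"dz":2,"ax":0,"ay":0,"az":0},
    {"dx":0,"dy":0,"dz":1.5,"ax":0,"ay":0,"az":0},
    {"dx":0,"dy":0,"dz":1,"ax":0,"ay":0,"az":0}
  ]
}}

```text
time: 15.5
tcp_pos: [0.6356, 0.136, 0.1383]
eef_rot: [0.0, 0.996, 0.084, 0.0]
force: [1.6, 0.4, 2.0]
opening: -0.0002
```

>>> {"name": "send_rows", "arguments": {
  "commands": [
    {"dx":0,"dy":0,"dz":1,"ax":0,"ay":0,"az":0},
    {"dx":0,"dy":0,"dz":0.5,"ax":0,"ay":0,"az":0}
  ]
}}

```text
time: 15.7
tcp_pos: [0.6355, 0.136, 0.1368]
eef_rot: [0.0, 0.996, 0.084, 0.0]
force: [2.0, 1.1, 1.7]
opening: -0.0002
```

>>> {"name": "send_rows", "arguments": {
  "commands": [
    {"dx":0,"dy":0,"dz":0.5,"ax":0,"ay":0,"az":0}
  ]
}}

```text
time: 15.8
tcp_pos: [0.6355, 0.136, 0.1363]
eef_rot: [0.0, 0.996, 0.084, 0.0]
force: [2.0, 1.1, 1.8]
opening: 0.0001
```

>>> {"name": "send_rows", "arguments": {
  "commands": [
    {"dx":0,"dy":0,"dz":0.5,"ax":0,"ay":0,"az":0}
  ]
}}

```text
time: 15.9
tcp_pos: [0.6355, 0.136, 0.1358]
eef_rot: [0.0, 0.996, 0.084, 0.0]
force: [2.2, 1.1, 2.4]
opening: 0.0001
```

>>> {"name": "send_rows", "arguments": {
  "commands": [
    {"dx":0,"dy":0,"dz":0.6,"ax":0,"ay":0,"az":0}
  ]
}}

```text
time: 16.0
tcp_pos: [0.6356, 0.136, 0.1353]
eef_rot: [0.0, 0.996, 0.084, 0.0]
force: [1.5, 0.1, 4.9]
opening: 0.0001
```

>>> {"name": "send_rows", "arguments": {
  "commands": [
    {"dx":0,"dy":0,"dz":0.6,"ax":0,"ay":0,"az":0}
  ]
}}

```text
time: 16.1
tcp_pos: [0.6356, 0.136, 0.1351]
eef_rot: [0.0, 0.996, 0.084, 0.0]
force: [-0.3, 0.0, 6.2]
opening: -0.0
```

>>> {"name": "send_rows", "arguments": {
  "commands": [
    {"dx":0,"dy":0,"dz":0.5,"ax":0,"ay":0,"az":0}
  ]
}}

```text
time: 16.2
tcp_pos: [0.6356, 0.136, 0.1349]
eef_rot: [0.0, 0.996, 0.084, 0.0]
force: [-1.4, 0.1, 7.4]
opening: 0.0001
```

>>> {"name": "send_rows", "arguments": {
  "commands": [
    {"dx":0,"dy":0,"dz":0.5,"ax":0,"ay":0,"az":0}
  ]
}}

```text
time: 16.3
tcp_pos: [0.6356, 0.136, 0.1347]
eef_rot: [0.0, 0.996, 0.084, 0.0]
force: [-1.3, 0.0, 7.8]
opening: -0.0003
```

>>> {"name": "send_rows", "arguments": {
  "commands": [
    {"dx":0,"dy":0,"dz":0.5,"ax":0,"ay":0,"az":0}
  ]
}}

```text
time: 16.4
tcp_pos: [0.6357, 0.136, 0.1345]
eef_rot: [0.0, 0.996, 0.084, 0.0]
force: [-1.4, -1.0, 11.5]
opening: -0.0
```

>>> {"name": "send_rows", "arguments": {
  "commands": [
    {"dx":0,"dy":0,"dz":-5,"ax":0,"ay":0,"az":0},
    {"dx":0,"dy":0,"dz":-20,"ax":0,"ay":0,"az":0},
    {"dx":0,"dy":0,"dz":-40,"ax":0,"ay":0,"az":0},
    {"dx":0,"dy":0,"dz":-45,"ax":0,"ay":0,"az":0},
    {"dx":0,"dy":0,"dz":-45,"ax":0,"ay":0,"az":0},
    {"dx":0,"dy":0,"dz":-30,"ax":0,"ay":0,"az":0},
    {"dx":0,"dy":0,"dz":0,"ax":0,"ay":0,"az":0},
    {"dx":0,"dy":0,"dz":0,"ax":0,"ay":0,"az":0}
  ]
}}

```text
time: 17.2
tcp_pos: [0.6353, 0.136, 0.3177]
eef_rot: [0.0, 0.996, 0.084, -0.0]
force: [-0.3, 0.4, -0.1]
opening: -0.0001
```

```bash
python3 - <<'E'
from h import *
st()
im=cams.capture("scene")[:,:,::-1]; cv2.imwrite("pics/s15.png",im)
im=im[110:310,220:480]; cv2.imwrite("pics/s15z.png",cv2.convertScaleAbs(cv2.resize(im,None,fx=3,fy=3,interpolation=cv2.INTER_CUBIC),alpha=1.5))
E
```

```text
t 17.20 tcp [0.6353 0.136  0.3177] tip_box [3.930e+01 1.000e-01 2.447e+02] F [-0.35  0.44 -0.1 ] open -0.000 q [ 0.154  0.412  0.956 -0.     1.774 -0.014] down_err [-0.    -0.001 -0.001]
```

View pics/s15z.png

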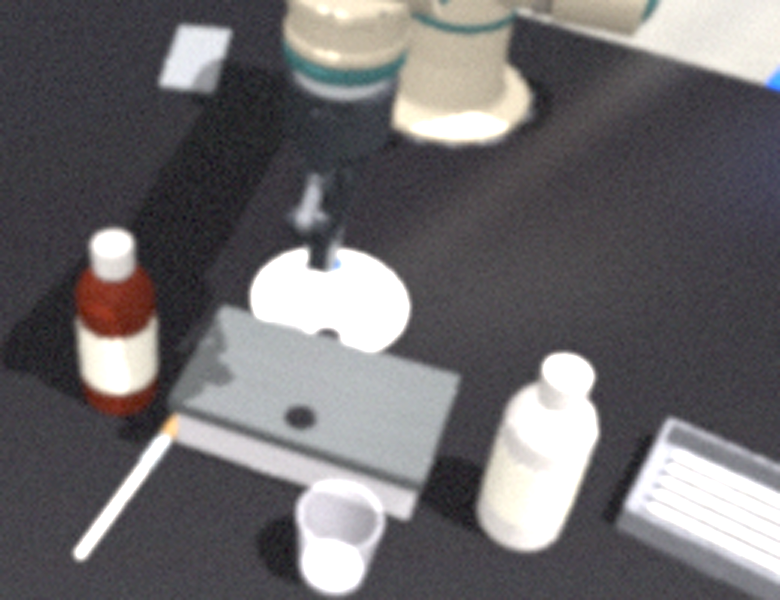

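>>> {"name": "send_rows", "arguments": {
  "commands": [
    {"dx":0,"dy":0,"dz":-20,"ax":0,"ay":0,"az":0},
    {"dx":0,"dy":0,"dz":0,"ax":0,"ay":0,"az":0},
    {"dx":0,"dy":0,"dz":0,"ax":0,"ay":0,"az":0},
    {"dx":0,"dy":0,"dz":0,"ax":0,"ay":0,"az":0},
    {"dx":0,"dy":0,"dz":0,"ax":0,"ay":0,"az":0},
    {"dx":0,"dy":0,"dz":0,"ax":0,"ay":0,"az":0},
    {"dx":0,"dy":0,"dz":0,"ax":0,"ay":0,"az":0},
    {"dx":0,"dy":0,"dz":0,"ax":0,"ay":0,"az":0}
  ]
}}

```text
time: 18.05
tcp_pos: [0.6355, 0.136, 0.338]
eef_rot: [0.0, 0.996, 0.084, -0.0]
force: [0.0, 0.6, 0.5]
opening: 0.0
```

```bash
python3 - <<'E'
from h import *
st()
b=cams.capture("scene")[:,:,::-1]; a=cv2.imread("pics/scene0.png"); cv2.imwrite("pics/s16.png",b)
x0,x1,y0,y1=310,332,240,257
for im in(a,b):
    gg=im.mean(2)[y0:y1,x0:x1]; w=np.clip(75-gg,0,None); yy,xx=np.mgrid[y0:y1,x0:x1]; u,v=(w*xx).sum()/w.sum(),(w*yy).sum()/w.sum(); print(u,v,onz("scene",u,v,.07))
d=cv2.absdiff(a,b.copy())[170:330,220:460]
cv2.imwrite("pics/d.png",cv2.resize(cv2.convertScaleAbs(d,alpha=2),None,fx=3,fy=3))
E
```

```text
t 18.05 tcp [0.6355 0.136  0.338 ] tip_box [3.94e+01 1.00e-01 2.65e+02] F [0.   0.58 0.52] open 0.000 q [ 0.154  0.413  0.915 -0.     1.814 -0.014] down_err [-0. -0. -0.]
319.5854293148309 248.97282451575597 [0.63542765 0.13405873 0.07      ]
319.4873417721519 248.8722121760096 [0.63526681 0.13368035 0.07      ]
```

View pics/d.png

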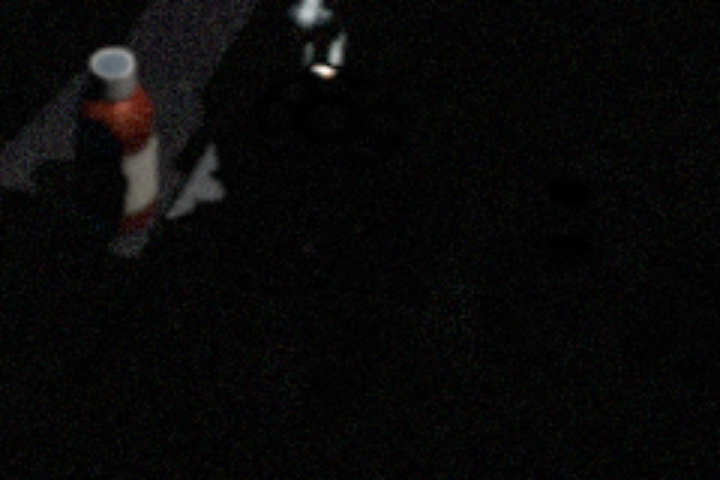

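View pics/s16.png

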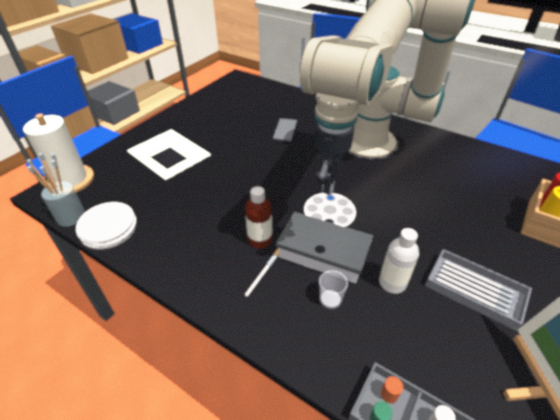

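The difference image shows only the arm and its shadow. The press mark sits at (319.5, 248.9), within 0.1 px of its starting spot, so the cover is shut and the box has not moved.

```bash
python3 -c "
from station import ticket
print(ticket.close_job())"
```

```text
the job is handed in; nothing more can be done
None
```

The outlets are switched on and the box is shut and latched, done with the closed fingertips only. I handed the job in at about 18 s of the 54 s allowed.

- **Opening:** I pressed the cover at its mark down to its stop, with about 8 N, and it swung fully up by itself.
- **Switch:** I pressed the raised end of the paddle to its stop, where it gave no further at about 13 N. Pictures from before and after show it tipped over.
- **Closing:** I pushed the cover down from behind with readings of about 2 N. I then pressed it to the stop with about 11.5 N and let go.

**Last checks:**
- About 1.6 s after I let go, the cover was still shut with nothing touching it.
- The press mark was within 0.1 px (about 0.4 mm) of where it started, so the box had not moved.
- The difference from the first picture, taken around the box, showed only the arm and its shadow. I saw nothing moved elsewhere on the table.
- No check failed. The two cameras placed the press mark about 3 mm apart (mostly in y), which did not affect the work.

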